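# Load a notched print block into its keyed register socket

## Robot

A 6-joint arm with a two-finger parallel gripper is mounted at the origin on a cart in front of the work surface, level with it; the furniture and walls round the work are solid. World frame = base frame: x ahead of the robot, y to its left, z up, the work surface at z = 0. Lengths are in mm, angles in rad, forces in N, time in s.
With the tool pointing down it reaches from about 350 to 775 mm from the base axis. Payload 7.3 kg.
Tool frame: the origin (TCP) lies between the finger pads; the fingertips stand bot.tip_extent ahead of it and the grasp point (between the pads) lies 6 mm ahead of it (bot.tip_extent is the distance from the TCP to the fingertips, in mm); x points along the fingers, y is the direction in which the jaws open and shut, and the axes are right-handed (so a half turn about x gives the same grasp; the last joint's range is limited). The gripper opens to 92 mm and grips with 3 to 60 N. Pads are 19 mm wide; open, the fingers measure 130 mm over their backs; the gripper's body (75 mm by 190 mm) begins 47 mm behind the grasp point.
Start: joints at [-1.304, 0.342, 1.524, -0, 1.275, -0.146], TCP at [210.64, -480.909, 251.741] pointing down, gripper open.
Joint ranges: [-2.53, 2.53], [-0.77, 2.02], [0.04, 2.7], [-1, 4.14], [0.28, 2.66], [-3.11, 3.11]. Speed limits (rad/s): [2.57, 2.57, 3.14, 3.14, 3.14, 3.14].

## Interface

Orientations are given as [roll, pitch, yaw] about the fixed x, y, z axes, in that order (R = Rz(yaw) Ry(pitch) Rx(roll)).
In Python, from plant import bot, capture, workorder gives the robot as it stands. The module is installed in compiled form; this text tells all that it offers.
- The arm moves only by the shell command python3 -m crank 'ROWS'. ROWS is JSON, a list of rows, each an object with "linear": the shift along the tool's x, y, z in cm, a list of three; "delta_rot": the turn, a rotation vector about the tool's x, y, z in degrees, a list of three; "fingers": the opening, from 0 (shut) to 1 (fully open). In form: [{"linear": [x, y, z], "delta_rot": [wx, wy, wz], "fingers": fingers}, ...]. A call has exactly 5 rows; each row shifts and turns the commanded pose from where the row before left it, along the tool's axes as they then stand; what a row does not reach is not made up. A row lasts 1/10 s, in which the tool goes at most 50 mm and 8.59 degrees, less where a joint would pass 70% of its speed; a pose out of reach is approached as far as the arm can. A call with a gripper value outside its range is refused whole. The fingers move at their own pace and stop on an object; the grip force is fixed at half the most. Time passes only in rows, so rows that do not move let the fingers close, or fill a call up. It gives the time, the measured TCP pose, the force and the opening at its end, in the units of the state.
- bot.get_obs(): the state, without advancing time (a new reading comes with each control period).
- capture(name): name is "scene" or "top"; returns a dict with "image" (400x640x3 uint8, blue, green, red), "mtx" (3x3 intrinsics, pixels), "pose" (4x4, takes a point from camera to world coordinates). Camera axes: x right, y down, z forward; pixel columns grow to the right and rows downward; lengths in mm; the calibration is good to about 2 mm. A picture is of the moment at which its call begins. There is no depth.
- workorder.close_job(): hands the job in, once; it reports no verdict.
The state is a dict: "time": time; "joint_positions": joint angles; "dq": joint speeds; "tau": joint torques, N m; "tool_pos": TCP position; "tcp_rot": TCP orientation; "contact_force": force on the tool from outside, world axes, zero at the start; "moment": the same for the moment, N m; "grip_width": finger opening in mm.
Only numpy, scipy, OpenCV 4.12 (cv2) and the standard library are available. Lean on these libraries where they do the work, as an engineer would, in place of code of your own. Each camera call takes 0.05 s, during which the arm holds its last target. There are 200 camera calls.

## Task

Load the round print block into the register socket so that it sits fully home with its flange flush on the socket, upright, and let go of it. The notch in its underside must drop over a key hidden under the thin spring plate in the bore, somewhere about 10 to 90 degrees anticlockwise from the white line, so feel for it: rest the block lightly on the key and turn it gently until it drops, without ever forcing it and without disturbing the lilac bottle, the small jar or the dropper bottle.

Things in the scene. Friction and masses are not known exactly. Their poses are not given: they have to be found in the camera images.
- block_grip (a point): Grip point of the loose round print block (0.15 to 0.31 kg): on its axis, 50 mm above its underside, in the wooden bar grip (44 mm along x, 14 mm along y, 38 mm high, top 66 mm above the underside). z up; x points to the notch side, shown by a yellow dot on the flange. Below the bar: cork-faced wooden flange 64 mm across, 6 mm thick, then the aluminium spigot on which it stands.
- block_foot (a point): Centre of the block's underside. The spigot is 50 mm in diameter and 22 mm high (flange on top of it); its lowest 4 mm taper down to 42 mm. One notch in the underside, 12 mm wide and 10 mm deep, runs from 9 mm off the axis straight out through the +x side, below the yellow dot. Axes as block_grip.
- socket_mouth (a point): Centre of the bore's mouth in the fixed dark steel register socket (96 x 96 x 30 mm, low screwed feet at its sides), level with its top, 30 mm above the bench; z up, x towards the white line on top. Round bore 53 mm across, 24 mm deep, no lead-in. When the block is home, its flange lies on the socket's top, block_grip 28 mm above this point. 60 N between block and socket is too much.
- bore_floor (a point): Centre of the bore's bottom, axes as socket_mouth. One key on it, 8 mm wide, 8.5 mm high, 11.5 to 21 mm off the axis, is clamped at an unknown angle 0.2 to 1.6 rad anticlockwise (seen from above) from the white line, hidden under a light spring plate (under 1 N, top 9.5 mm above the bottom). Off the notch the block rests on the key 6.5 mm short of home; it drops with the notch over it, within about 0.1 rad.
- rinse_bottle_mid (a point): Centre, half-way up, of the loose lilac plastic bottle, 62 mm in diameter, 116 mm high. To be left alone.
- jar_small_mid (a point): Centre, half-way up, of the small loose glass jar with a black band, 58 mm in diameter, 68 mm high. To be left alone.
- dropper_mid (a point): Centre, half-way up, of the loose brown dropper bottle with a black bulb, 33 mm in diameter, 92 mm high. To be left alone.
Mind the look-alikes: they are no part of the job. What is shaped like the part that bears block_grip but red or turquoise is not meant.

How it is judged (in metres and radians):
On the way:
1. the print block is lifted clear of the bench (height (world z) of block_grip above 0.075 m), for 0.1 s.
At the end, for the whole second after the job is handed in: The print block sits in the register socket, its axis within 4 mm of the bore's, upright within 0.06 rad, its flange down on the socket's top (within 2 mm), released and at rest (horizontal distance between block_grip and socket_mouth below 0.004 m and z of block_grip in the frame of socket_mouth between 0.024 and 0.03 m and angle between block_grip's own z axis and vertical below 0.06 rad); the robot touches nothing.
It fails at once if the print block is forced: more than 60 N between it and the socket or its key (contact force between print_block and register_socket above 60 N).
It fails at once if the lilac bottle, the small jar or the dropper bottle is moved more than 20 mm (distance of any of rinse_bottle_mid, jar_small_mid, dropper_mid from where it was at the start of the episode above 0.02 m).
It also fails if it takes over 64 s, if anything falls off the work surface, if the arm or the gripper's body presses on something with over 40 N, if the wrist force passes 120 N, or if a joint passes its speed limit or range.

## Working session

There is one attempt and no reset: what is moved stays moved. The work goes in short steps, Python scripts to look and compute and a shell command to move; the robot and the scene stay as the last step left them, time stands still between calls to the robot, and variables do not carry over. Pictures are saved under pics/ and viewed, on a budget of 10 in all, crops included, one or two more only if the job needs it, and the job is handed in when it is done.

```bash
mkdir -p pics; cat > h.py <<'E'
import numpy as np, cv2
from plant import bot, capture, workorder
def ray(c,u,v,z):
    p=cv2.undistortPoints(np.array([[[u,v]]],float),c["mtx"],None)[0,0]
    d=c["pose"][:3,:3]@np.array([p[0],p[1],1]); o=c["pose"][:3,3]
    return o+d*(z-o[2])/d[2]
def px(c,P):
    q=np.linalg.inv(c["pose"])@np.append(P,1); w=c["mtx"]@q[:3]; return w[:2]/w[2]
E
python3 - <<'E'
from h import *
for n in("top","scene"):
    c=capture(n); cv2.imwrite(f"pics/{n}0.png",c["image"]); print(n,c["pose"].round(3).tolist(),c["mtx"].round(1).tolist())
o=bot.get_obs(); print(o,bot.tip_extent)
E
```

```text
top [[0.009, -0.993, 0.115, 348.35], [-1.0, -0.009, -0.003, 78.036], [0.004, -0.115, -0.993, 1237.343], [0.0, 0.0, 0.0, 1.0]] [[404.8, 0.0, 320.9], [0.0, 404.8, 194.8], [0.0, 0.0, 1.0]]
scene [[-0.706, -0.492, 0.509, 16.406], [-0.708, 0.49, -0.509, 575.907], [0.001, -0.719, -0.695, 751.093], [0.0, 0.0, 0.0, 1.0]] [[362.3, 0.0, 321.1], [0.0, 362.3, 199.3], [0.0, 0.0, 1.0]]
{'time': 0.1, 'joint_positions': array([-1.30401521e+00,  3.42607562e-01,  1.52489304e+00, -2.70962354e-05,
        1.27540163e+00, -1.46003056e-01]), 'dq': array([ 0.00116301, -0.00242018, -0.00268857, -0.0010621 ,  0.00050831,
       -0.00214479]), 'tau': array([ 1.26097635e-03, -4.32002664e+01, -2.44694871e+01,  7.18628406e-02,
        5.25775237e-02, -5.05516550e-05]), 'tool_pos': array([ 210.53638354, -480.5872109 ,  251.1479783 ]), 'tcp_rot': array([-1.69701521,  1.56948649,  1.85736952]), 'contact_force': array([-0.52660106, -0.72251833, -0.05719904]), 'moment': array([-0.01455717, -0.03309723, -0.0522611 ]), 'grip_width': 91.64797016570911} 25.0
```

View pics/top0.png

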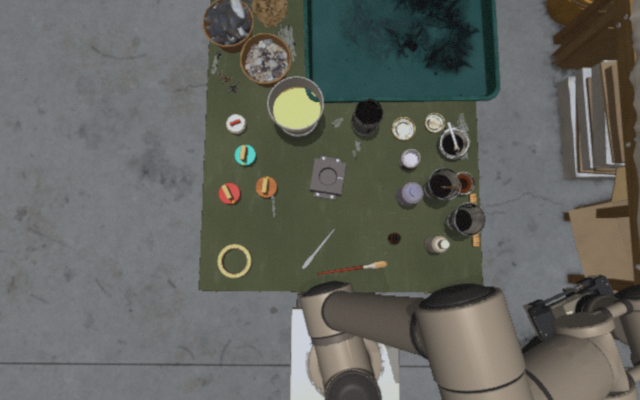

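View pics/scene0.png

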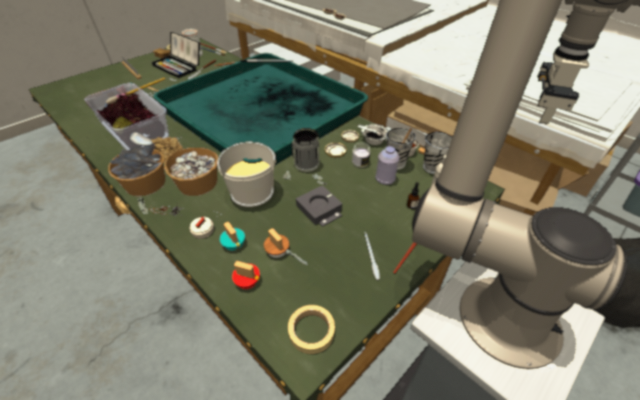

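Top view: the candidates for the block are the cork/orange one (266,187), the red one (229,194), the turquoise one (245,155) and a white pot with a red mark (236,123). I choose the cork one by its description. The socket is at (327,177), the lilac bottle at (410,193). Next, one close crop to check this.

```bash
python3 - <<'E'
from h import *
c=capture("top"); im=c["image"]
cv2.imwrite("pics/crop1.png",cv2.resize(im[145:215,245:355],None,fx=7,fy=7,interpolation=cv2.INTER_CUBIC))
print("block",ray(c,266,187,28),"socket",ray(c,327,177,30))
hsv=cv2.cvtColor(im,cv2.COLOR_BGR2HSV)
for n,(u,v) in dict(bl=(260,190),bar=(267,183),sock=(315,180),line=(327,160)).items(): print(n,hsv[v,u])
E
```

```text
block [510.79509517 239.77093044  28.        ] socket [542.66089223  56.2589142   30.        ]
bl [ 13 154 180]
bar [ 18 113 126]
sock [  5  14 107]
line [175  14 108]
```

View pics/crop1.png

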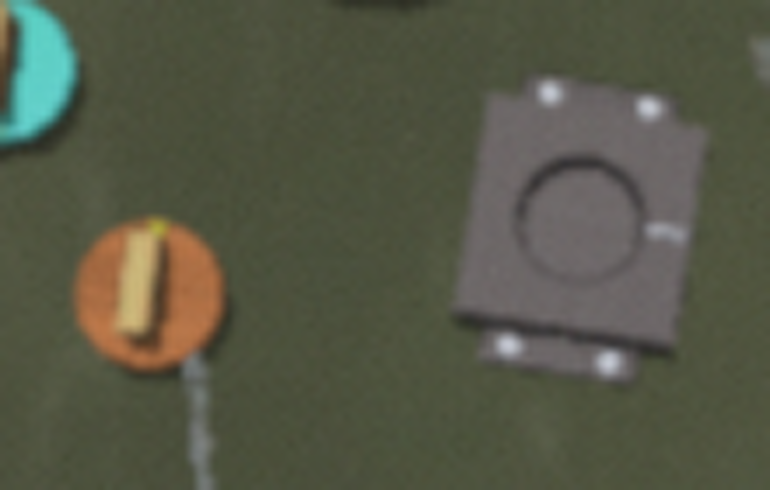

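The crop shows the cork-faced block with its wooden bar and a yellow dot at crop (157,227), flange centre (150,295). It also shows the socket bore at (581,220) with the white line at (665,230). The choice is confirmed. Now the numbers.

```bash
cat >> h.py <<'E'
def big(m):
    cs,_=cv2.findContours(m.astype(np.uint8),cv2.RETR_EXTERNAL,cv2.CHAIN_APPROX_NONE); return max(cs,key=cv2.contourArea)
E
python3 - <<'E'
from h import *
c=capture("top"); im=c["image"]; K=8; x0,y0=245,145
cr=cv2.resize(im[y0:215,x0:355],None,fx=K,fy=K,interpolation=cv2.INTER_CUBIC)
U=lambda p:((p[0]+.5)/K-.5+x0,(p[1]+.5)/K-.5+y0)
h=cv2.cvtColor(cr,cv2.COLOR_BGR2HSV); H,S,V=[h[...,i].astype(int) for i in range(3)]
sub=np.zeros(H.shape,bool); sub[220:440,70:280]=1
blk=sub&(S>95)&(V>110)
k=big(blk); hull=cv2.convexHull(k); e=cv2.fitEllipse(hull); F=ray(c,*U(e[0]),28); print("flange",e,F)
bar=sub&(S<140)&(V>150)&(H>14)
kb=big(bar); r=cv2.minAreaRect(kb); print("bar",r); 
pts=kb[:,0]; m=pts.mean(0); vx,vy,_,_=cv2.fitLine(kb,cv2.DIST_L2,0,.01,.01).ravel(); print("barcentre",ray(c,*U(r[0]),66))
b=cv2.boxPoints(r)
w=np.array([ray(c,*U(p),66)[:2] for p in b]); print(w.round(1))
yel=sub&(H>23)&(H<36)&(S>150); 
if yel.any(): ys,xs=np.nonzero(yel); d=ray(c,*U((xs.mean(),ys.mean())),28); print("dot",d,np.degrees(np.arctan2(*(d-F)[1::-1])))
# socket
s=np.zeros(H.shape,bool); s[80:420,500:830]=1
g=s&(S<50)&(V>75)
cv2.imwrite("pics/m.png",np.hstack([blk,g])*255)
edges=cv2.Canny(cv2.GaussianBlur(cr,(0,0),3),20,50)
circ=cv2.HoughCircles(cv2.GaussianBlur(cr[...,1],(0,0),2),cv2.HOUGH_GRADIENT,1,400,param1=60,param2=15,minRadius=60,maxRadius=90)
if circ is not None:
  for q in circ[0]: print("bore",q,ray(c,*U(q[:2]),30))
kk=big(g); r=cv2.minAreaRect(kk); print("sock rect",r,ray(c,*U(r[0]),30))
wl=s&(V>135)&(S<40); n,l,st,ce=cv2.connectedComponentsWithStats(wl.astype(np.uint8))
for i in range(1,n):
  if st[i,4]>50: print("white",ce[i],st[i],ray(c,*U(ce[i]),30))
for n,p,z in (("lilac",(410,190),116),("jar",(410,158),68)): print(n,ray(c,*p,z))
E
```

```text
flange ((169.01596069335938, 335.1892395019531), (170.0875244140625, 175.49404907226562), 43.9410400390625) [512.42417618 240.74551394  28.        ]
bar ((154.81663513183594, 320.77642822265625), (41.049171447753906, 125.21073150634766), 8.652542114257812)
barcentre [512.52789408 240.94068444  66.        ]
[[490.8 251.2]
 [536.5 245.5]
 [534.3 230.6]
 [488.7 236.4]]
dot [541.55258888 237.16322451  28.        ] -7.011180926216326
bore [ 4.5 77.5 79.6] [610.21903579 305.25310608  30.        ]
sock rect ((664.710693359375, 233.76153564453125), (275.3700866699219, 289.744140625), 8.949458122253418) [552.51291455  54.35904081  30.        ]
white [628.85761589 106.39900662] [615  93  29  28 604] [601.31381105  68.28701616  30.        ]
white [741.43954248 123.80555556] [728 111  29  27 612] [595.00484088  25.55042021  30.        ]
white [760.70038911 264.02529183] [741 255  40  20 514] [541.28840755  18.0699164   30.        ]
white [581.0976431  394.95454545] [567 383  30  25 594] [490.93925531  85.33582946  30.        ]
white [695.08041237 411.00206186] [680 401  31  19 485] [485.26614271  42.51210649  30.        ]
lilac [ 494.21138914 -174.4319057   116.        ]
jar [ 595.36629941 -186.82680888   68.        ][ WARN:0@1.840] global loadsave.cpp:1063 imwrite_ Unsupported depth image for selected encoder is fallbacked to CV_8U.
```

```bash
python3 - <<'E'
from h import *
c=capture("top"); K=8; x0,y0=305,150
g=np.mean([capture("top")["image"][y0:205,x0:352].astype(float) for _ in range(3)],0).astype(np.uint8)
cr=cv2.resize(g,None,fx=K,fy=K,interpolation=cv2.INTER_CUBIC)
U=lambda p:((p[0]+.5)/K-.5+x0,(p[1]+.5)/K-.5+y0)
gr=cv2.cvtColor(cr,cv2.COLOR_BGR2GRAY)
gr=cv2.normalize(gr,None,0,255,cv2.NORM_MINMAX)
out=cr.copy()
for s in (3,5):
  q=cv2.HoughCircles(cv2.GaussianBlur(gr,(0,0),s),cv2.HOUGH_GRADIENT,1,10,param1=40,param2=8,minRadius=66,maxRadius=77)
  if q is not None:
    for a in q[0][:4]: print(s,a,ray(c,*U(a[:2]),30)); 
    a=q[0][0]; cv2.circle(out,(int(a[0]),int(a[1])),int(a[2]),(0,0,255) if s==3 else (0,255,0),1)
out=np.hstack([out,cv2.cvtColor(gr,cv2.COLOR_GRAY2BGR)]); print(out.shape); cv2.imwrite("pics/bore.png",out)
from scipy.spatial.transform import Rotation as R
o=bot.get_obs(); print(R.from_euler("xyz",o["tcp_rot"]).as_matrix().round(3))
E
```

```text
3 [184.5 211.5  74.2] [545.73298722  54.3931239   30.        ]
3 [176.5 218.5  69.6] [543.03209356  57.39334012  30.        ]
3 [195.5 224.5  76.4] [540.80874497  50.21067233  30.        ]
3 [186.5 201.5  66.8] [549.56070093  53.66374599  30.        ]
5 [183.5 211.5  76.4] [545.7294761   54.77049064  30.        ]
5 [190.5 228.5  75.3] [539.26514016  52.08675714  30.        ]
5 [178.5 223.5  70.6] [541.13077792  56.62560102  30.        ]
(440, 752, 3)
[[-0.     0.401 -0.916]
 [ 0.    -0.916 -0.401]
 [-1.    -0.    -0.   ]]
```

View pics/bore.png

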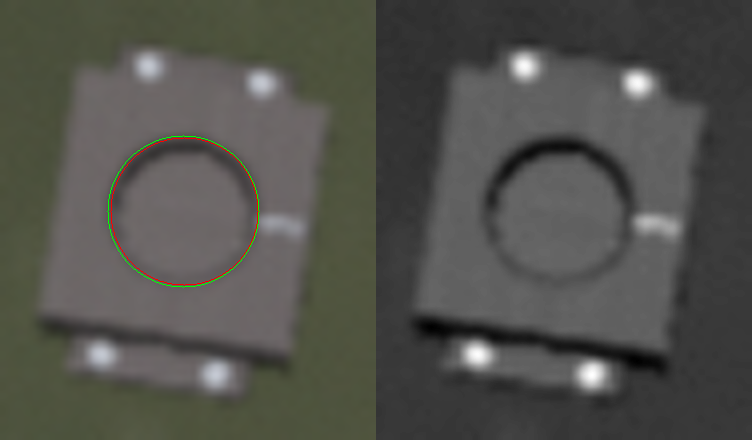

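Bore centre ≈ (545.5, 54.4), white line yaw ≈ -98.4°. Block at (512.5, 240.8), yaw -7°. Going above the block.

```bash

python3 -m crank '[{"linear":[0,-3.3,-3.5],"delta_rot":[0,0,0],"fingers":1},{"linear":[0,-3.3,-3.5],"delta_rot":[0,0,0],"fingers":1},{"linear":[0,-3.3,-3.5],"delta_rot":[0,0,0],"fingers":1},{"linear":[0,-3.3,-3.5],"delta_rot":[0,0,0],"fingers":1},{"linear":[0,-3.3,-3.5],"delta_rot":[0,0,0],"fingers":1}]'
python3 -m crank '[{"linear":[0,-3.3,-3.5],"delta_rot":[0,0,0],"fingers":1},{"linear":[0,-3.3,-3.5],"delta_rot":[0,0,0],"fingers":1},{"linear":[0,-3.3,-3.5],"delta_rot":[0,0,0],"fingers":1},{"linear":[0,-3.3,-3.5],"delta_rot":[0,0,0],"fingers":1},{"linear":[0,-3.3,-3.5],"delta_rot":[0,0,0],"fingers":1}]'
python3 -m crank '[{"linear":[0,-3.3,-3.5],"delta_rot":[0,0,0],"fingers":1},{"linear":[0,-3.3,-3.5],"delta_rot":[0,0,0],"fingers":1},{"linear":[0,-3.3,-3.5],"delta_rot":[0,0,0],"fingers":1},{"linear":[0,-3.3,-3.5],"delta_rot":[0,0,0],"fingers":1},{"linear":[0,-3.3,-3.5],"delta_rot":[0,0,0],"fingers":1}]'
python3 -m crank '[{"linear":[0,-2.2,-2],"delta_rot":[-8.3,0,0],"fingers":1},{"linear":[0,0,0],"delta_rot":[-8.3,0,0],"fingers":1},{"linear":[0,0,0],"delta_rot":[-8.3,0,0],"fingers":1},{"linear":[0,0,0],"delta_rot":[-8.3,0,0],"fingers":1},{"linear":[0,0,0],"delta_rot":[-8.3,0,0],"fingers":1}]'
cat >> h.py <<'E'
from scipy.spatial.transform import Rotation as Rot
def st():
    o=bot.get_obs(); R=Rot.from_euler("xyz",o["tcp_rot"]).as_matrix()
    print("t",round(o["time"],2),"pos",o["tool_pos"].round(1),"yaw_y",np.degrees(np.arctan2(R[1,1],R[0,1])).round(2),"xaxis",R[:,0].round(4),"F",o["contact_force"].round(1),"M",o["moment"].round(2),"w",round(o["grip_width"],1),"q6",o["joint_positions"][5].round(2))
    return o,R
def need(P):
    o,R=st(); print("tool cm to target",(R.T@(np.array(P)-o["tool_pos"])/10).round(2))
E
python3 -c "
from h import *
need([512.5,240.8,150])"
```

```text
time: 0.9
tool_pos: [305.1, -257.8, 251.9]
tcp_rot: [2.039, 1.57, -0.691]
contact_force: [1.7, -0.7, 0.7]
grip_width: 91.6
time: 1.4
tool_pos: [399.3, -36.3, 252.1]
tcp_rot: [2.31, 1.57, -0.419]
contact_force: [0.0, -1.0, 0.0]
grip_width: 91.6
time: 1.9
tool_pos: [493.4, 185.3, 251.8]
tcp_rot: [2.392, 1.57, -0.337]
contact_force: [0.8, -1.7, -0.1]
grip_width: 91.5
time: 2.4
tool_pos: [502.4, 211.5, 251.5]
tcp_rot: [-0.697, 1.571, -2.695]
contact_force: [-0.3, -0.1, 1.2]
grip_width: 92.0
t 2.4 pos [502.4 211.5 251.5] yaw_y -24.49 xaxis [-2.e-04 -1.e-04 -1.e+00] F [-0.3 -0.1  1.2] M [-0.  -0.1  0.1] w 92.0 q6 0.69
tool cm to target [10.15 -0.29 -3.09]
```

```bash

python3 -m crank '[{"linear":[2,-0.29,-3.1],"delta_rot":[-8.3,0,0],"fingers":1},{"linear":[2,0,0],"delta_rot":[-8.3,0,0],"fingers":1},{"linear":[2,0,0],"delta_rot":[-8.3,0,0],"fingers":1},{"linear":[1,0,0],"delta_rot":[-8.3,0,0],"fingers":1},{"linear":[1,0,0],"delta_rot":[-8.3,0,0],"fingers":1}]' >/dev/null
python3 -m crank '[{"linear":[0,0,0],"delta_rot":[-8.3,0,0],"fingers":1},{"linear":[0,0,0],"delta_rot":[-8.3,0,0],"fingers":1},{"linear":[0,0,0],"delta_rot":[-8.3,0,0],"fingers":1},{"linear":[0,0,0],"delta_rot":[-8.3,0,0],"fingers":1},{"linear":[0,0,0],"delta_rot":[-8.3,0,0],"fingers":1}]' >/dev/null
python3 -m crank '[{"linear":[0,0,0],"delta_rot":[-8.3,0,0],"fingers":1},{"linear":[0,0,0],"delta_rot":[-8.3,0,0],"fingers":1},{"linear":[0,0,0],"delta_rot":[-7.9,0,0],"fingers":1},{"linear":[0,0,0],"delta_rot":[0,0,0],"fingers":1},{"linear":[0,0,0],"delta_rot":[0,0,0],"fingers":1}]'
python3 -c "
from h import *
need([512.5,240.8,57])
c=capture('scene');cv2.imwrite('pics/s1.png',cv2.resize(c['image'][170:340,150:420],None,fx=2.9,fy=2.9,interpolation=cv2.INTER_CUBIC))"
```

```text
time: 3.9
tool_pos: [512.9, 240.6, 171.7]
tcp_rot: [-1.011, 1.571, -1.143]
contact_force: [-0.8, -0.1, 0.2]
grip_width: 91.9
t 3.9 pos [512.9 240.6 171.7] yaw_y 82.44 xaxis [ 0.e+00 -1.e-04 -1.e+00] F [-0.8 -0.1  0.2] M [ 0.1  -0.07 -0.  ] w 91.9 q6 -1.14
tool cm to target [ 1.147e+01  1.000e-02 -4.000e-02]
```

View pics/s1.png

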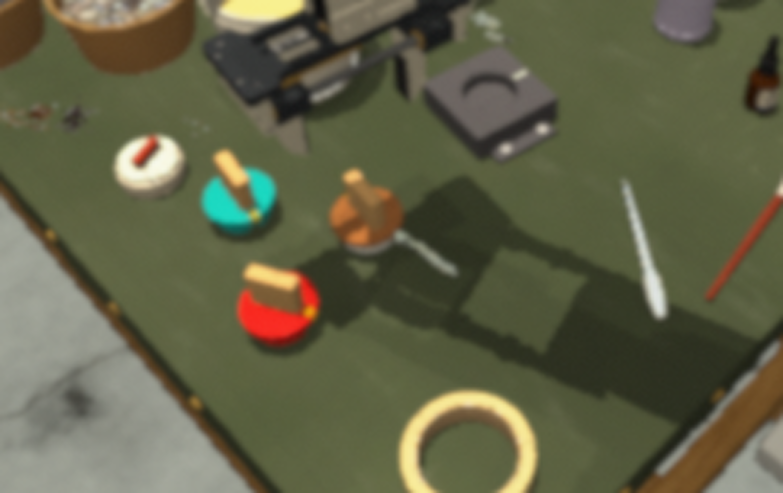

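The picture shows the open gripper straddling above the cork block, crop (366,215), with the fingers clear of the red (278,300) and turquoise (240,205) ones. Descending and gripping.

```bash

python3 -m crank '[{"linear":[3,0,0],"delta_rot":[-0.6,0,0],"fingers":1},{"linear":[3,0,0],"delta_rot":[0,0,0],"fingers":1},{"linear":[3,0,0],"delta_rot":[0,0,0],"fingers":1},{"linear":[2.4,0,0],"delta_rot":[0,0,0],"fingers":1},{"linear":[0,0,0],"delta_rot":[0,0,0],"fingers":1}]'
python3 -m crank '[{"linear":[0,0,0],"delta_rot":[0,0,0],"fingers":0},{"linear":[0,0,0],"delta_rot":[0,0,0],"fingers":0},{"linear":[0,0,0],"delta_rot":[0,0,0],"fingers":0},{"linear":[0,0,0],"delta_rot":[0,0,0],"fingers":0},{"linear":[0,0,0],"delta_rot":[0,0,0],"fingers":0}]'
python3 -m crank '[{"linear":[0,0,0],"delta_rot":[0,0,0],"fingers":0},{"linear":[0,0,0],"delta_rot":[0,0,0],"fingers":0},{"linear":[0,0,0],"delta_rot":[0,0,0],"fingers":0},{"linear":[0,0,0],"delta_rot":[0,0,0],"fingers":0},{"linear":[0,0,0],"delta_rot":[0,0,0],"fingers":0}]'
python3 -c "
from h import *
st()"
```

```text
time: 4.45
tool_pos: [510.8, 239.9, 54.6]
tcp_rot: [-2.705, 1.564, -2.825]
contact_force: [0.0, -0.1, 0.5]
grip_width: 91.7
time: 4.95
tool_pos: [513.2, 240.7, 58.4]
tcp_rot: [0.326, 1.57, 0.208]
contact_force: [-0.7, 0.5, -0.4]
grip_width: 56.2
time: 5.45
tool_pos: [512.8, 240.6, 57.6]
tcp_rot: [-2.199, 1.571, -2.317]
contact_force: [-0.7, 0.5, -0.5]
grip_width: 16.4
t 5.45 pos [512.8 240.6  57.6] yaw_y 83.25 xaxis [-1.e-04 -1.e-04 -1.e+00] F [-0.7  0.5 -0.5] M [ 0.06 -0.16  0.02] w 16.4 q6 -1.15
```

```bash

python3 -m crank '[{"linear":[0,0,0],"delta_rot":[0,0,0],"fingers":0},{"linear":[0,0,0],"delta_rot":[0,0,0],"fingers":0},{"linear":[0,0,0],"delta_rot":[0,0,0],"fingers":0},{"linear":[0,0,0],"delta_rot":[0,0,0],"fingers":0},{"linear":[0,0,0],"delta_rot":[0,0,0],"fingers":0}]'
python3 -m crank '[{"linear":[-1,0,0],"delta_rot":[0,0,0],"fingers":0},{"linear":[-2,0,0],"delta_rot":[0,0,0],"fingers":0},{"linear":[-2,0,0],"delta_rot":[0,0,0],"fingers":0},{"linear":[-2,0,0],"delta_rot":[0,0,0],"fingers":0},{"linear":[-1,0,0],"delta_rot":[0,0,0],"fingers":0}]'
python3 -m crank '[{"linear":[0,-2.5,0.8],"delta_rot":[0,0,0],"fingers":0},{"linear":[0,-3.5,1],"delta_rot":[0,0,0],"fingers":0},{"linear":[0,-3.5,1],"delta_rot":[0,0,0],"fingers":0},{"linear":[0,-3.5,1],"delta_rot":[0,0,0],"fingers":0},{"linear":[0,-2.5,1],"delta_rot":[0,0,0],"fingers":0}]'
python3 -m crank '[{"linear":[0,-1.6,0.4],"delta_rot":[0,0,0],"fingers":0},{"linear":[0,-1,0.2],"delta_rot":[0,0,0],"fingers":0},{"linear":[0,0,0],"delta_rot":[-3,0,0],"fingers":0},{"linear":[0,0,0],"delta_rot":[0,0,0],"fingers":0},{"linear":[0,0,0],"delta_rot":[0,0,0],"fingers":0}]'
python3 - <<'E'
from h import *
need([545.5,54.4,100])
c=capture('scene');a=cv2.resize(c['image'][140:260,240:400],None,fx=4,fy=4,interpolation=cv2.INTER_CUBIC)
cv2.imwrite('pics/s2.png',a)
E
```

```text
time: 5.95
tool_pos: [512.9, 240.6, 57.6]
tcp_rot: [-1.15, 1.571, -1.268]
contact_force: [0.5, -0.2, 0.6]
grip_width: 13.9
time: 6.45
tool_pos: [513.5, 240.9, 140.0]
tcp_rot: [0.399, 1.568, 0.281]
contact_force: [-0.1, -0.3, -1.7]
grip_width: 13.6
time: 6.95
tool_pos: [542.0, 79.1, 137.7]
tcp_rot: [-2.551, 1.57, -2.67]
contact_force: [1.1, 0.6, -0.8]
grip_width: 13.9
time: 7.45
tool_pos: [545.0, 55.0, 137.7]
tcp_rot: [2.974, 1.57, 2.908]
contact_force: [-0.6, 0.8, -1.7]
grip_width: 13.6
t 7.45 pos [545.   55.  137.7] yaw_y 86.21 xaxis [-3.e-04  1.e-04 -1.e+00] F [-0.6  0.8 -1.7] M [ 0.11 -0.17  0.02] w 13.6 q6 -1.54
tool cm to target [ 3.77 -0.06  0.06]
```

View pics/s2.png

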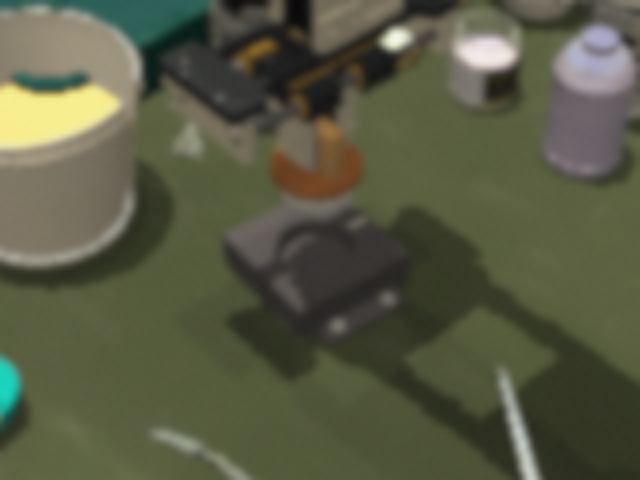

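The block hangs upright above the socket, flange at crop (318,172), bore at (315,245). The lilac bottle and the jar are well away. Descending to just above entry, then slowly.

```bash

python3 -m crank '[{"linear":[1.5,-0.06,0.06],"delta_rot":[0,0,0],"fingers":0},{"linear":[1.5,0,0],"delta_rot":[0,0,0],"fingers":0},{"linear":[1.5,0,0],"delta_rot":[0,0,0],"fingers":0},{"linear":[0.2,0,0],"delta_rot":[0,0,0],"fingers":0},{"linear":[0,0,0],"delta_rot":[0,0,0],"fingers":0}]'
python3 -m crank '[{"linear":[0.1,0,0],"delta_rot":[0,0,0],"fingers":0},{"linear":[0.1,0,0],"delta_rot":[0,0,0],"fingers":0},{"linear":[0.1,0,0],"delta_rot":[0,0,0],"fingers":0},{"linear":[0.1,0,0],"delta_rot":[0,0,0],"fingers":0},{"linear":[0.1,0,0],"delta_rot":[0,0,0],"fingers":0}]'
python3 -c "
from h import *
need([545.5,54.4,100])"
```

```text
time: 8.0
tool_pos: [545.6, 54.3, 90.6]
tcp_rot: [-3.016, 1.57, -3.081]
contact_force: [-0.6, 0.5, -1.0]
grip_width: 13.9
time: 8.5
tool_pos: [545.8, 53.9, 85.8]
tcp_rot: [-0.345, 1.57, -0.411]
contact_force: [0.2, 0.3, -1.7]
grip_width: 14.1
t 8.5 pos [545.8  53.9  85.8] yaw_y 86.25 xaxis [ 3.e-04 -1.e-04 -1.e+00] F [ 0.2  0.3 -1.7] M [ 0.08 -0.04  0.03] w 14.1 q6 -1.55
tool cm to target [-1.42  0.05 -0.04]
```

Underside 2 mm into the bore with no contact. Continuing gently.

```bash

python3 -m crank '[{"linear":[0.08,0,0],"delta_rot":[0,0,0],"fingers":0},{"linear":[0.08,0,0],"delta_rot":[0,0,0],"fingers":0},{"linear":[0.08,0,0],"delta_rot":[0,0,0],"fingers":0},{"linear":[0.08,0,0],"delta_rot":[0,0,0],"fingers":0},{"linear":[0,0,0],"delta_rot":[0,0,0],"fingers":0}]'
python3 -m crank '[{"linear":[0.08,0,0],"delta_rot":[0,0,0],"fingers":0},{"linear":[0.08,0,0],"delta_rot":[0,0,0],"fingers":0},{"linear":[0.08,0,0],"delta_rot":[0,0,0],"fingers":0},{"linear":[0.08,0,0],"delta_rot":[0,0,0],"fingers":0},{"linear":[0,0,0],"delta_rot":[0,0,0],"fingers":0}]'
python3 -c "
from h import *
need([545.5,54.4,100])"
```

```text
time: 9.0
tool_pos: [545.7, 53.9, 82.4]
tcp_rot: [-2.71, 1.571, -2.776]
contact_force: [-1.0, -0.3, -2.5]
grip_width: 14.0
time: 9.5
tool_pos: [545.7, 53.9, 79.2]
tcp_rot: [-2.703, 1.571, -2.769]
contact_force: [0.5, -0.6, -1.8]
grip_width: 13.8
t 9.5 pos [545.7  53.9  79.2] yaw_y 86.25 xaxis [-2.e-04 -1.e-04 -1.e+00] F [ 0.5 -0.6 -1.8] M [ 0.06 -0.09  0.05] w 13.8 q6 -1.55
tool cm to target [-2.08  0.05 -0.02]
```

```bash

python3 -m crank '[{"linear":[0.1,0,0],"delta_rot":[0,0,0],"fingers":0},{"linear":[0.1,0,0],"delta_rot":[0,0,0],"fingers":0},{"linear":[0.1,0,0],"delta_rot":[0,0,0],"fingers":0},{"linear":[0.1,0,0],"delta_rot":[0,0,0],"fingers":0},{"linear":[0.1,0,0],"delta_rot":[0,0,0],"fingers":0}]'
python3 -m crank '[{"linear":[0.05,0,0],"delta_rot":[0,0,0],"fingers":0},{"linear":[0.05,0,0],"delta_rot":[0,0,0],"fingers":0},{"linear":[0.05,0,0],"delta_rot":[0,0,0],"fingers":0},{"linear":[0.05,0,0],"delta_rot":[0,0,0],"fingers":0},{"linear":[0,0,0],"delta_rot":[0,0,0],"fingers":0}]'
python3 -m crank '[{"linear":[0.05,0,0],"delta_rot":[0,0,0],"fingers":0},{"linear":[0,0,0],"delta_rot":[0,0,0],"fingers":0},{"linear":[0.04,0,0],"delta_rot":[0,0,0],"fingers":0},{"linear":[0,0,0],"delta_rot":[0,0,0],"fingers":0},{"linear":[0,0,0],"delta_rot":[0,0,0],"fingers":0}]'
python3 -c "
from h import *
need([545.5,54.4,100])"
```

```text
time: 10.0
tool_pos: [545.8, 53.9, 74.2]
tcp_rot: [-1.708, 1.571, -1.773]
contact_force: [-0.1, 0.3, -2.0]
grip_width: 13.9
time: 10.5
tool_pos: [545.8, 53.9, 72.3]
tcp_rot: [-1.634, 1.571, -1.699]
contact_force: [-0.6, -0.2, -1.1]
grip_width: 13.8
time: 11.0
tool_pos: [545.9, 53.9, 72.0]
tcp_rot: [-0.176, 1.57, -0.242]
contact_force: [-1.5, -0.3, 4.8]
grip_width: 13.8
t 11.0 pos [545.9  53.9  72. ] yaw_y 86.25 xaxis [ 6.e-04 -1.e-04 -1.e+00] F [-1.5 -0.3  4.8] M [ 0.03  0.32 -0.02] w 13.8 q6 -1.55
tool cm to target [-2.8   0.05 -0.04]
```

Resting on the key (Fz up by about 6.5 N at z = 72.0, as predicted). Turning clockwise gently and watching Fz.

```bash

python3 -m crank '[{"linear":[0,0,0],"delta_rot":[1.6,0,0],"fingers":0},{"linear":[0,0,0],"delta_rot":[1.6,0,0],"fingers":0},{"linear":[0,0,0],"delta_rot":[1.6,0,0],"fingers":0},{"linear":[0,0,0],"delta_rot":[1.6,0,0],"fingers":0},{"linear":[0,0,0],"delta_rot":[1.6,0,0],"fingers":0}]' >/dev/null
python3 -c "
from h import *
st()"
python3 -m crank '[{"linear":[0,0,0],"delta_rot":[1.6,0,0],"fingers":0},{"linear":[0,0,0],"delta_rot":[1.6,0,0],"fingers":0},{"linear":[0,0,0],"delta_rot":[1.6,0,0],"fingers":0},{"linear":[0,0,0],"delta_rot":[1.6,0,0],"fingers":0},{"linear":[0,0,0],"delta_rot":[1.6,0,0],"fingers":0}]' >/dev/null
python3 -c "
from h import *
st()"
```

```text
t 11.5 pos [547.   53.9  72. ] yaw_y 78.12 xaxis [ 3.e-03 -2.e-04 -1.e+00] F [ 2.9 -0.2  4.8] M [ 0.08 -0.73  0.09] w 13.8 q6 -1.4
t 12.0 pos [547.   53.7  72. ] yaw_y 70.12 xaxis [ 3.1e-03 -4.0e-04 -1.0e+00] F [2.9 0.4 4.8] M [-0.   -0.78  0.09] w 13.8 q6 -1.26
```

```bash

python3 -m crank '[{"linear":[0,0,0],"delta_rot":[1.6,0,0],"fingers":0},{"linear":[0,0,0],"delta_rot":[1.6,0,0],"fingers":0},{"linear":[0,0,0],"delta_rot":[1.6,0,0],"fingers":0},{"linear":[0,0,0],"delta_rot":[1.6,0,0],"fingers":0},{"linear":[0,0,0],"delta_rot":[1.6,0,0],"fingers":0}]' >/dev/null
python3 -c "
from h import *
st()"
python3 -m crank '[{"linear":[0,0,0],"delta_rot":[1.6,0,0],"fingers":0},{"linear":[0,0,0],"delta_rot":[1.6,0,0],"fingers":0},{"linear":[0,0,0],"delta_rot":[1.6,0,0],"fingers":0},{"linear":[0,0,0],"delta_rot":[1.6,0,0],"fingers":0},{"linear":[0,0,0],"delta_rot":[1.6,0,0],"fingers":0}]' >/dev/null
python3 -c "
from h import *
st()"
```

```text
t 12.5 pos [547.1  53.7  71.9] yaw_y 62.12 xaxis [ 3.1e-03 -4.0e-04 -1.0e+00] F [ 4.2 -0.4  4.5] M [ 0.03 -0.73  0.05] w 13.6 q6 -1.13
t 13.0 pos [547.   53.7  71.9] yaw_y 54.12 xaxis [ 3.1e-03 -4.0e-04 -1.0e+00] F [ 3.  -0.1  4.4] M [-0.01 -0.75  0.06] w 13.8 q6 -0.99
```

```bash

python3 -m crank '[{"linear":[0,0,0],"delta_rot":[1.6,0,0],"fingers":0},{"linear":[0,0,0],"delta_rot":[1.6,0,0],"fingers":0},{"linear":[0,0,0],"delta_rot":[1.6,0,0],"fingers":0},{"linear":[0,0,0],"delta_rot":[1.6,0,0],"fingers":0},{"linear":[0,0,0],"delta_rot":[1.6,0,0],"fingers":0}]' >/dev/null
python3 -c "
from h import *
st()"
python3 -m crank '[{"linear":[0,0,0],"delta_rot":[1.6,0,0],"fingers":0},{"linear":[0,0,0],"delta_rot":[1.6,0,0],"fingers":0},{"linear":[0,0,0],"delta_rot":[1.6,0,0],"fingers":0},{"linear":[0,0,0],"delta_rot":[1.6,0,0],"fingers":0},{"linear":[0,0,0],"delta_rot":[1.6,0,0],"fingers":0}]' >/dev/null
python3 -c "
from h import *
st()"
```

```text
t 13.5 pos [547.   53.7  72. ] yaw_y 46.12 xaxis [ 3.1e-03 -4.0e-04 -1.0e+00] F [2.2 0.4 5.7] M [-0.04 -0.75 -0.  ] w 13.7 q6 -0.85
t 14.0 pos [547.   53.7  71.9] yaw_y 38.12 xaxis [ 3.e-03 -4.e-04 -1.e+00] F [ 2.4 -1.   5.3] M [-0.04 -0.75  0.11] w 13.9 q6 -0.71
```

```bash

python3 -m crank '[{"linear":[0,0,0],"delta_rot":[1.6,0,0],"fingers":0},{"linear":[0,0,0],"delta_rot":[1.6,0,0],"fingers":0},{"linear":[0,0,0],"delta_rot":[1.6,0,0],"fingers":0},{"linear":[0,0,0],"delta_rot":[1.6,0,0],"fingers":0},{"linear":[0,0,0],"delta_rot":[1.6,0,0],"fingers":0}]' >/dev/null
python3 -c "
from h import *
st()"
python3 -m crank '[{"linear":[0,0,0],"delta_rot":[1.6,0,0],"fingers":0},{"linear":[0,0,0],"delta_rot":[1.6,0,0],"fingers":0},{"linear":[0,0,0],"delta_rot":[1.6,0,0],"fingers":0},{"linear":[0,0,0],"delta_rot":[1.6,0,0],"fingers":0},{"linear":[0,0,0],"delta_rot":[1.6,0,0],"fingers":0}]' >/dev/null
python3 -c "
from h import *
st()"
```

```text
t 14.5 pos [547.   53.7  71.9] yaw_y 30.12 xaxis [ 2.9e-03 -4.0e-04 -1.0e+00] F [ 2.8 -0.6  4.5] M [-0.08 -0.75  0.03] w 13.9 q6 -0.57
t 15.0 pos [546.8  53.7  71.8] yaw_y 22.12 xaxis [ 2.5e-03 -4.0e-04 -1.0e+00] F [ 4.1 -1.1  4.9] M [-0.11 -0.83  0.06] w 14.1 q6 -0.43
```

```bash

python3 -m crank '[{"linear":[0,0,0],"delta_rot":[1.6,0,0],"fingers":0},{"linear":[0,0,0],"delta_rot":[1.6,0,0],"fingers":0},{"linear":[0,0,0],"delta_rot":[1.6,0,0],"fingers":0},{"linear":[0,0,0],"delta_rot":[1.6,0,0],"fingers":0},{"linear":[0,0,0],"delta_rot":[1.6,0,0],"fingers":0}]' >/dev/null
python3 -c "
from h import *
st()"
python3 -m crank '[{"linear":[0,0,0],"delta_rot":[1.6,0,0],"fingers":0},{"linear":[0,0,0],"delta_rot":[1.6,0,0],"fingers":0},{"linear":[0,0,0],"delta_rot":[1.6,0,0],"fingers":0},{"linear":[0,0,0],"delta_rot":[1.6,0,0],"fingers":0},{"linear":[0,0,0],"delta_rot":[1.6,0,0],"fingers":0}]' >/dev/null
python3 -c "
from h import *
st()
c=capture('scene');cv2.imwrite('pics/s3.png',cv2.resize(c['image'][140:240,250:390],None,fx=5,fy=5,interpolation=cv2.INTER_CUBIC))"
```

```text
t 15.5 pos [545.1  54.   70.7] yaw_y 14.12 xaxis [-0.0017  0.     -1.    ] F [ 2.5 -0.7 -1.8] M [-0.03 -0.64  0.08] w 13.8 q6 -0.29
t 16.0 pos [545.1  54.   71.1] yaw_y 6.12 xaxis [-0.0015  0.     -1.    ] F [ 0.4 -1.  -0.5] M [ 0.06 -0.21 -0.01] w 14.0 q6 -0.15
```

View pics/s3.png

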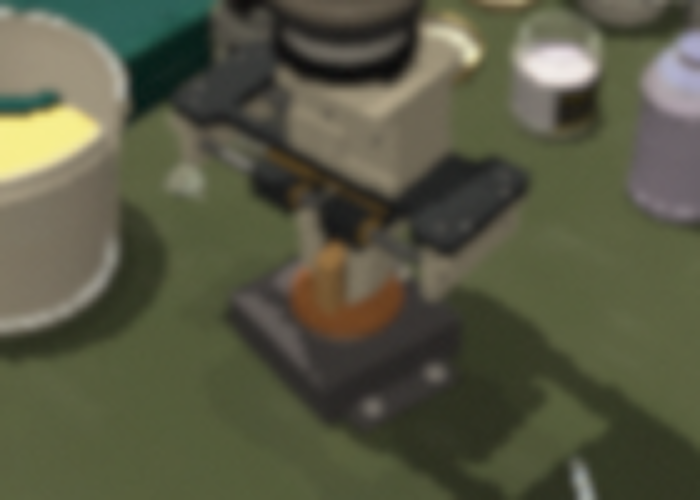

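The block has turned with the gripper, flange at (348,300), bar in line with the fingers. Fz vanished and z dropped at about yaw_y 14, so the notch is over the key. Turning back a little and lowering gently.

```bash

python3 -m crank '[{"linear":[0,0,0],"delta_rot":[-2.5,0,0],"fingers":0},{"linear":[0,0,0],"delta_rot":[-2.5,0,0],"fingers":0},{"linear":[0,0,0],"delta_rot":[0,0,0],"fingers":0},{"linear":[0.05,0,0],"delta_rot":[0,0,0],"fingers":0},{"linear":[0.05,0,0],"delta_rot":[0,0,0],"fingers":0}]' >/dev/null
python3 -c "
from h import *
st()"
python3 -m crank '[{"linear":[0.05,0,0],"delta_rot":[0,0,0],"fingers":0},{"linear":[0,0,0],"delta_rot":[0,0,0],"fingers":0},{"linear":[0,0,0],"delta_rot":[0,0,0],"fingers":0},{"linear":[0,0,0],"delta_rot":[0,0,0],"fingers":0},{"linear":[0,0,0],"delta_rot":[0,0,0],"fingers":0}]' >/dev/null
python3 -c "
from h import *
st()"
```

```text
t 16.55 pos [545.5  54.   70.3] yaw_y 11.2 xaxis [-6.e-04 -0.e+00 -1.e+00] F [-0.6  0.  -0.1] M [ 0.02 -0.03  0.01] w 13.8 q6 -0.24
t 17.05 pos [545.8  53.9  69.9] yaw_y 11.25 xaxis [ 1.e-04 -1.e-04 -1.e+00] F [-0.3  0.2 -1.9] M [ 0.01 -0.05  0.03] w 14.2 q6 -0.24
```

In the notch, free of load. Lowering to home.

```bash

python3 -m crank '[{"linear":[0.06,0,0],"delta_rot":[0,0,0],"fingers":0},{"linear":[0.06,0,0],"delta_rot":[0,0,0],"fingers":0},{"linear":[0.06,0,0],"delta_rot":[0,0,0],"fingers":0},{"linear":[0,0,0],"delta_rot":[0,0,0],"fingers":0},{"linear":[0,0,0],"delta_rot":[0,0,0],"fingers":0}]' >/dev/null
python3 -c "
from h import *
st()"
python3 -m crank '[{"linear":[0.06,0,0],"delta_rot":[0,0,0],"fingers":0},{"linear":[0.06,0,0],"delta_rot":[0,0,0],"fingers":0},{"linear":[0.06,0,0],"delta_rot":[0,0,0],"fingers":0},{"linear":[0,0,0],"delta_rot":[0,0,0],"fingers":0},{"linear":[0,0,0],"delta_rot":[0,0,0],"fingers":0}]' >/dev/null
python3 -c "
from h import *
st()"
```

```text
t 17.55 pos [545.8  53.9  68.1] yaw_y 11.25 xaxis [ 2.e-04 -1.e-04 -1.e+00] F [-0.5 -0.2 -0.2] M [ 0.04 -0.18 -0.01] w 13.9 q6 -0.24
t 18.05 pos [545.8  53.9  66.3] yaw_y 11.25 xaxis [-0.e+00 -1.e-04 -1.e+00] F [ 0.6  0.8 -1.7] M [-0.03 -0.14 -0.07] w 13.8 q6 -0.24
```

```bash

python3 -m crank '[{"linear":[0.04,0,0],"delta_rot":[0,0,0],"fingers":0},{"linear":[0.04,0,0],"delta_rot":[0,0,0],"fingers":0},{"linear":[0,0,0],"delta_rot":[0,0,0],"fingers":0},{"linear":[0.03,0,0],"delta_rot":[0,0,0],"fingers":0},{"linear":[0,0,0],"delta_rot":[0,0,0],"fingers":0}]' >/dev/null
python3 -c "
from h import *
st()"
```

```text
t 18.55 pos [545.8  53.9  65.6] yaw_y 11.25 xaxis [ 2.e-04 -2.e-04 -1.e+00] F [-1.1 -0.4  4.2] M [-0.03  0.22  0.06] w 13.9 q6 -0.24
```

Flange is down (z = 65.6 as predicted, about 6 N). Releasing and withdrawing.

```bash

python3 -m crank '[{"linear":[0,0,0],"delta_rot":[0,0,0],"fingers":0.5},{"linear":[0,0,0],"delta_rot":[0,0,0],"fingers":0.5},{"linear":[0,0,0],"delta_rot":[0,0,0],"fingers":0.5},{"linear":[0,0,0],"delta_rot":[0,0,0],"fingers":0.5},{"linear":[0,0,0],"delta_rot":[0,0,0],"fingers":0.5}]'
python3 -m crank '[{"linear":[-0.5,0,0],"delta_rot":[0,0,0],"fingers":0.5},{"linear":[-1,0,0],"delta_rot":[0,0,0],"fingers":0.5},{"linear":[-2,0,0],"delta_rot":[0,0,0],"fingers":0.5},{"linear":[-3,0,0],"delta_rot":[0,0,0],"fingers":0.5},{"linear":[-3,0,0],"delta_rot":[0,0,0],"fingers":0.5}]'
python3 -m crank '[{"linear":[-3,0,0],"delta_rot":[0,0,0],"fingers":0.5},{"linear":[-3,0,0],"delta_rot":[0,0,0],"fingers":0.5},{"linear":[0,0,-4],"delta_rot":[0,0,0],"fingers":0.5},{"linear":[0,0,-4],"delta_rot":[0,0,0],"fingers":0.5},{"linear":[0,0,-4],"delta_rot":[0,0,0],"fingers":0.5}]'
python3 -m crank '[{"linear":[0,0,-4],"delta_rot":[0,0,0],"fingers":0.5},{"linear":[0,0,-4],"delta_rot":[0,0,0],"fingers":0.5},{"linear":[0,0,0],"delta_rot":[0,0,0],"fingers":0.5},{"linear":[0,0,0],"delta_rot":[0,0,0],"fingers":0.5},{"linear":[0,0,0],"delta_rot":[0,0,0],"fingers":0.5}]'
python3 - <<'E'
from h import *
t,s=capture("top"),capture("scene")
a=cv2.resize(t["image"][140:220,275:385],None,fx=7,fy=7,interpolation=cv2.INTER_CUBIC)[:, :770]
b=cv2.resize(s["image"][150:240,260:430],None,fx=4.5,fy=4.5,interpolation=cv2.INTER_CUBIC)
a=cv2.resize(a,(400,290)); b=cv2.resize(b,(400,212)); cv2.imwrite("pics/end.png",np.vstack([a,b]))
st()
h=cv2.cvtColor(t["image"],cv2.COLOR_BGR2HSV)[150:205,305:352]; h=cv2.resize(h,None,fx=8,fy=8,interpolation=cv2.INTER_CUBIC)
k=cv2.convexHull(big((h[...,1]>95)&(h[...,2]>110)))
e=cv2.fitEllipse(k); print(e,ray(t,(e[0][0]+.5)/8-.5+305,(e[0][1]+.5)/8-.5+150,36))
E
```

```text
time: 19.05
tool_pos: [545.8, 53.9, 65.1]
tcp_rot: [-0.941, 1.571, -2.316]
contact_force: [0.4, 0.5, 0.7]
grip_width: 45.3
time: 19.55
tool_pos: [545.6, 53.9, 161.9]
tcp_rot: [0.049, 1.571, -1.326]
contact_force: [0.8, 0.2, -0.0]
grip_width: 45.9
time: 20.05
tool_pos: [522.1, 172.6, 221.6]
tcp_rot: [1.542, 1.569, 0.166]
contact_force: [0.5, 0.2, 0.8]
grip_width: 46.0
time: 20.55
tool_pos: [506.9, 249.3, 220.6]
tcp_rot: [0.738, 1.57, -0.637]
contact_force: [-0.6, 0.4, 0.3]
grip_width: 45.8
t 20.65 pos [507.1 248.9 220.5] yaw_y 11.16 xaxis [ 3.e-04 -2.e-04 -1.e+00] F [0.5 0.4 0.1] M [ 0.01 -0.12  0.03] w 46.3 q6 0.13
((185.1868438720703, 210.49195861816406), (167.605224609375, 170.87648010253906), 85.58155822753906) [545.13757596  54.25527466  36.        ]
```

View pics/end.png

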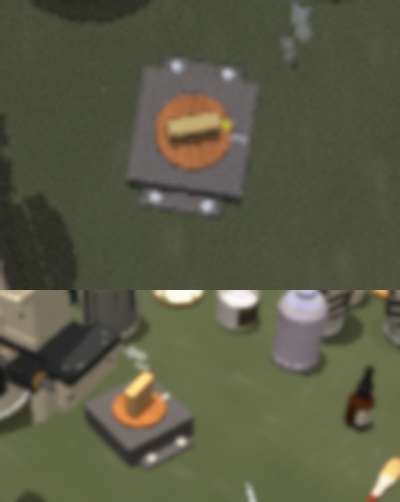

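The picture shows the flange lying flat and centred on the socket, top-view crop (194,130), with the yellow dot near the white line. The gripper is clear, and the lilac bottle, jar and dropper are standing where they were. Handing in.

```bash
python3 -c "
from plant import workorder
print(workorder.close_job())"
```

```text
the job is handed in; nothing more can be done
None
```

The print block is home in the register socket and released, and I handed the job in at about 20.7 s of the 64 s allowed.

**What I did:** I picked the cork-faced block by its bar, lifted it to about 80 mm and lowered it into the bore. It met the key at tool height 72.0 mm, as predicted. I then turned it clockwise under about 6 N until it dropped, at roughly 20° anticlockwise from the white line. From there I lowered it free of load until the flange took about 6 N, and let go.

**Last checks:**
- **Height:** the tool stood at 65.6 mm when the flange touched, which is the calculated home height.
- **Centring:** the camera puts the flange centre at (545.1, 54.3), against (545.5, 54.4) for the bore, so about 0.5 mm off.
- **Clear of the robot:** the gripper is about 190 mm away from the block and the wrist force is back to about zero.
- **Neighbours:** the lilac bottle, jar and dropper look undisturbed, judged by eye only.
- **Force:** no wrist reading I took passed about 7 N; I read it mostly at the end of each half-second move, not continuously.

No check failed. One thing I noticed: during the sweep the tool was pushed about 1 mm sideways with a small side force, and this cleared once the block dropped.

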